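# Select the beam path at a laser bench

### The arm

A 7-joint arm with a two-finger parallel gripper is mounted at the origin on the work surface. World frame = base frame: x ahead of the robot, y to its left, z up, the work surface at z = 0. Lengths are in m, angles in rad, forces in N, time in s.
With the tool pointing down it reaches from about 0.35 to 0.9 m from the base axis. Payload 8.1 kg.
Tool frame: the origin (TCP) lies midway between the tips of the shut fingers; the grasp point (between the pads) lies 19 mm behind it; x points along the fingers, z is the direction in which the jaws open and shut, and the axes are right-handed (so a half turn about x gives the same grasp; the last joint's range is limited). The gripper opens to 92 mm and grips with 3 to 60 N. Pads are 19 mm wide; open, the fingers measure 130 mm over their backs; the gripper's body (75 mm by 190 mm) begins 47 mm behind the grasp point.
Start: joints at [-1.205, 0.434, 0.025, 1.573, -0.012, 1.134, -0.075], TCP at [0.282, 0.558, 0.227] pointing down, gripper open.
Joint ranges: [-2.62, 2.62], [-0.44, 2.09], [-1.27, 1.32], [0.08, 2.57], [-1.32, 4.46], [0.12, 2], [-2.74, 2.74]. Speed limits (rad/s): [2.22, 2.22, 3.01, 3.01, 3.14, 3.14, 3.14].

### API

Orientations are given as a rotation vector (axis times angle).
In Python, from cell import arm, optics, finder gives the robot as it stands.
- The arm moves only by the tool send_rows, never from a script. Its argument "rows" is a list that holds one entry, the list of rows, each a list of 7 numbers: the shift along the tool's x, y, z in mm, then the turn, a rotation vector about the tool's x, y, z in degrees, then the opening in per cent of the stroke, from 0 (shut) to 100 (fully open). A call has exactly 8 rows; each row is the pose to reach, as a shift and turn from the pose commanded when the call began, along the tool's axes at that moment; what a row does not reach only later rows make up. A row lasts 1/10 s, in which the tool goes at most 50 mm and 8.59 degrees, less where a joint would pass 70% of its speed; a pose out of reach is approached as far as the arm can. A call with a gripper value outside its range is refused whole. The fingers move at their own pace and stop on an object; "grip_force" is the grip in N (left out, the last holds). Time passes only in rows, so rows that repeat a pose let the fingers close, or fill a call up. It gives the time, the measured TCP pose, the force and the opening at its end, in the units of the state.
- arm.observe(): the state, without advancing time (a new reading comes with each control period).
- optics.get_image(name): name is "scene" or "top"; returns (picture, depth): 400x640x3 uint8, red, green, blue; 400x640 float32, m along the optical axis (not along the pixel's ray), 0 where there is no reading.
- optics.get_calibration(name): a dict with "camera_matrix" (3x3 intrinsics, pixels), "D" ([k1, k2, p1, p2, k3] as OpenCV has them; the pictures are not rectified), "position" and "orientation" of the camera in the world. Camera axes: x right, y up, looking along -z (the intrinsics and any distortion apply to the point x, -y, -z); pixel columns grow to the right and rows downward; lengths in m; the calibration is good to about 2 mm. A picture is of the moment at which its call begins. get_calibration takes no time and is no camera call.
- arm.sign_off(): hands the job in, once; it reports no verdict.
Trained networks look in the newest picture that a camera, given by its name, has taken for a name from the list of things; names that differ only in an ending like _2 or _b are one class to them, and where a whole thing is asked for, a point or a joint stands for the part that bears it (a point fixed in the world has none). Each returns a list of dicts, best first, with "confidence" (0 to 1); they miss things now and then, are a little off and sometimes report something else, mostly with a low value. They report only what shows in the picture. A call takes as long as a camera call.
- finder.search_frame(camera, thing): "bbox" ([left, top, width, height] in pixels, round what is visible of it).
- finder.regions_of(camera, thing): "region" (400x640 bool, what is visible of it) and "bbox" ([left, top, width, height] in pixels, round what is visible of it).
- finder.place_of(camera, thing): "xy" ([column, row] in pixels: a listed point, or the origin of a listed thing).
The state is a dict: "clock": time; "joints": joint angles; "dq": joint speeds; "joint_efforts": joint torques, N m; "position": TCP position; "ee_rot": TCP orientation; "force": force on the tool from outside, world axes, zero at the start; "ft_torque": the same for the moment, N m; "width": opening from 0.0 (shut) to 1.0 (fully open).
Only numpy, scipy, OpenCV 4.12 (cv2) and the standard library are available. Lean on these libraries where they do the work, as an engineer would, in place of code of your own. Each camera call takes 0.05 s, during which the arm holds its last target.

### The job

Push the black-knobbed selector lever of the laser console out of its park slot, through the H-shaped gate, and fully home into the slot marked with the ring. Only push it with the fingers, never pinch the knob, and do not put it home in any other marked slot on the way. Leave the stop button unpressed and the loose lens parts and the bottle where they stand; finish clear of everything.

Things in the scene. Friction and masses are not known exactly. Their poses are not given: they have to be found in the camera images.
- console: Fixed low white laser-bench console, 260 mm (its x) by 380 mm (its y), decks 102 mm above the table, level, turned up to 0.45 rad. Origin on the table under the centre of the gate; x points to its far side, y to its left, z up. A 10 mm aluminium gate plate with slots, 180 by 170 mm, lies on top, its upper face 103 mm above the table.
- gate (a point): Middle of the gate's cross-slot, on the plate's top. Slots are 15 mm wide; centre lines in console axes, mm: cross-slot at x = 0, y -25 to 25; at each end of it (y = 25 and y = -25) marked slots lead to x = 22 and x = -22; the park slot at y = 0 leads to x = -22 only. The 12 mm rod can change column only in the cross-slot: the lands between are solid.
- pivot (a point): The lever's pivot, inside the console, 25 mm above the table below the gate's middle. The knob's centre stands, in console axes from here, at x = 150 sin(along), y = 150 cos(along) sin(across), z = 150 cos(along) cos(across) mm.
- knob (a point): Centre of the black four-lobed star knob, 40 mm across its lobes and 36 mm tall along the lever, on a 12 mm steel rod, 150 mm from the pivot: 175 mm above the table with the lever upright, about 170 mm at the start, about 162 mm when fully home in a marked slot.
- sel_across (a joint): Lean of the lever to the console's left (+y), rad, -0.32 to 0.32 (end stops). 0 in the park column; +0.32 or -0.32 in the left or right column. Friction keeps it where it is left; about 1 to 3 N at the knob moves it.
- sel_along (a joint): Lean of the lever to the console's far side (+x), rad, -0.27 to 0.27 (end stops). About 0 in the cross-slot (play of 0.02 either way), +0.27 fully home in the far slots, -0.27 in the near slots. Starts between -0.27 and -0.22 in the park slot. Friction keeps it where it is left; about 1 to 3 N at the knob moves it.
- mark_ring: Ring mark (round outline, open centre), 30 mm across: marks the slot to select. Raised 3 mm, dark steel, on the gate plate beside the end of the slot it belongs to (the nearest); origin at its centre. The four marks change places between runs. With the lever fully home in that slot the knob's centre is straight above this point.
- mark_cross: Plus-shaped mark, 30 mm across. Raised 3 mm, dark steel, on the gate plate beside the end of the slot it belongs to (the nearest); origin at its centre. The four marks change places between runs. With the lever fully home in that slot the knob's centre is straight above this point.
- mark_bar: Single bar mark, 30 mm by 9 mm. Raised 3 mm, dark steel, on the gate plate beside the end of the slot it belongs to (the nearest); origin at its centre. The four marks change places between runs. With the lever fully home in that slot the knob's centre is straight above this point.
- mark_square: Solid square mark, 25 mm. Raised 3 mm, dark steel, on the gate plate beside the end of the slot it belongs to (the nearest); origin at its centre. The four marks change places between runs. With the lever fully home in that slot the knob's centre is straight above this point.
- lobe_far: One of the four identical vertical lobes of the knob, a cylinder 18 mm across and 36 mm tall, set 11 mm from the knob's axis, on the side towards the console's far side (+x). Origin at the lever's pivot, not at the lobe (the lobe's middle is 150 mm up the lever).
- lobe_near: One of the four identical vertical lobes of the knob, a cylinder 18 mm across and 36 mm tall, set 11 mm from the knob's axis, on the side towards the console's near side (-x). Origin at the lever's pivot, not at the lobe (the lobe's middle is 150 mm up the lever).
- lobe_left: One of the four identical vertical lobes of the knob, a cylinder 18 mm across and 36 mm tall, set 11 mm from the knob's axis, on the side towards the console's left (+y). Origin at the lever's pivot, not at the lobe (the lobe's middle is 150 mm up the lever).
- lobe_right: One of the four identical vertical lobes of the knob, a cylinder 18 mm across and 36 mm tall, set 11 mm from the knob's axis, on the side towards the console's right (-y). Origin at the lever's pivot, not at the lobe (the lobe's middle is 150 mm up the lever).
- estop (a joint): Travel of the red stop button, 36 mm across in a yellow housing at the console's far left corner (console x = 85, y = 150 mm), 0 to 0.006 m. Must stay unpressed.
- objective_center (a point): Centre of a loose steel objective lens, 32 mm across, 48 mm tall, upright on the console's left deck.
- eyepiece_center (a point): Centre of a loose black eyepiece, 36 mm across, 45 mm tall, upright on the console's right deck.
- cleaner_center (a point): Centre of a loose bottle of lens cleaner, 48 mm across, 120 mm tall, standing on the table to the right of the console.

How it is judged:
On the way:
1. the lever is pushed out of the park slot into the cross-slot (value of joint sel_along between -0.06 and 0.06 rad), for 0.1 s.
At the end, for the whole second after the job is handed in: The lever rests fully home in the ring's slot: the knob's centre within 10 mm of straight above the ring mark, not moving; the loose objects within 20 mm of where they started and the stop button not pressed (horizontal distance between knob and mark_ring below 0.01 m and velocity of joint sel_along between -0.05 and 0.05 rad/s and distance of each of objective_center, eyepiece_center, cleaner_center from where it was at the start of the episode below 0.02 m and value of joint estop below 0.003 m); the robot touches nothing.
It fails at once if the lever is put home in a slot with another mark (horizontal distance between knob and mark_cross below 0.012 m or horizontal distance between knob and mark_bar below 0.012 m or horizontal distance between knob and mark_square below 0.012 m).
It fails at once if the knob is pinched (opposite lobes squeezed at once) ((contact force between the fingers and lobe_far above 3 N and contact force between the fingers and lobe_near above 3 N) or (contact force between the fingers and lobe_left above 3 N and contact force between the fingers and lobe_right above 3 N)).
It fails at once if a loose object is moved or lifted more than 20 mm (distance of any of objective_center, eyepiece_center, cleaner_center from where it was at the start of the episode above 0.02 m).
It fails at once if the stop button is pressed (value of joint estop above 0.003 m).
It also fails if it takes over 64 s, if anything falls off the work surface, if the arm or the gripper's body presses on something with over 40 N, if the wrist force passes 120 N, or if a joint passes its speed limit or range.

## Working session

There is one attempt and no reset: what is moved stays moved. The work goes in short steps, Python scripts to look and compute and a tool call to move; the robot and the scene stay as the last step left them, time stands still between calls to the robot, and variables do not carry over. Pictures are saved under pics/ and viewed, and the job is handed in when it is done.

Besides the shell and the picture viewer there is one more tool, called after "Request:" as a command line: name --argument value ..., lists and objects as JSON in quotes. send_rows: Moves the arm, as the interface text tells. Its arguments: {"type":"object","properties":{"rows":{"type":"array"},"grip_force":{"type":"number"}},"required":["rows"]}

```bash
mkdir -p pics; ls
python3 - <<'E'
from cell import arm, optics, finder
import cv2
print(arm.observe())
for n in ("scene","top"):
    im,d=optics.get_image(n); cv2.imwrite(f"pics/{n}0.png",im[:,:,::-1]); print(n,optics.get_calibration(n))
    for t in ("mark_ring","mark_cross","mark_bar","mark_square","gate","knob","console","objective_center","eyepiece_center","cleaner_center","estop"):
        print(t,[(r["xy"],round(r["confidence"],2)) for r in finder.place_of(n,t)[:2]])
E
```

```text
pics
{'clock': 0.0, 'joints': array([-1.20457772,  0.43520221,  0.02502329,  1.57412039, -0.01160246,
        1.13399201, -0.07508952]), 'dq': array([ 0.00129751, -0.00025017,  0.00077751,  0.00058718,  0.00028915,
       -0.00123724,  0.00128337]), 'joint_efforts': array([-7.37072914e-04, -6.67850089e+01,  9.84572768e-01, -3.14469516e+01,
       -6.04530377e-02,  4.23865614e-02,  1.94753261e-04]), 'position': array([0.28223758, 0.55706034, 0.22594945]), 'ee_rot': array([-0.85818614,  1.3965495 ,  0.85661582]), 'force': array([-0.12775049, -0.45309012,  0.07154188]), 'ft_torque': array([ 0.01666799, -0.00802249, -0.00111217]), 'width': 1.0014379035589878}
scene {'camera_matrix': array([[512.47872377,   0.        , 322.21814517],
       [  0.        , 512.47872377, 200.85632191],
       [  0.        ,   0.        ,   1.        ]]), 'D': array([-0.00334968,  0.        ,  0.        ,  0.        ,  0.        ]), 'position': array([ 0.89410766, -0.4827144 ,  1.06709168]), 'orientation': array([0.52305077, 0.15487283, 0.56692767])}
mark_ring [([286.1, 222.9], 0.5)]
mark_cross [([319.4, 244.8], 0.4)]
mark_bar [([290.6, 251.3], 0.67), ([259.0, 253.2], 0.53)]
mark_square [([272.8, 225.5], 0.7), ([286.7, 276.9], 0.69)]
gate [([287.7, 251.0], 0.57)]
knob [([272.3, 226.7], 0.82)]
console [([288.9, 270.9], 0.72), ([335.8, 199.7], 0.48)]
objective_center [([337.7, 199.3], 0.66)]
eyepiece_center [([264.7, 321.1], 0.76)]
cleaner_center [([203.4, 349.4], 0.67)]Traceback (most recent call last):
  File "<stdin>", line 7, in <module>
ValueError: it knows: cleaner_center, console, eyepiece_center, gate, knob, lobe_far, lobe_left, lobe_near, lobe_right, mark_bar, mark_cross, mark_ring, mark_square, objective_center, pivot
```

Run:
```python
from cell import arm, optics, finder
import cv2
im=cv2.imread("pics/scene0.png"); cv2.imwrite("pics/scene0c.png",cv2.resize(im[150:380,170:430],None,fx=2.6,fy=2.6,interpolation=cv2.INTER_CUBIC))
n="top"
im,d=optics.get_image(n); cv2.imwrite(f"pics/{n}0.png",im[:,:,::-1]); print(n,optics.get_calibration(n))
for t in ("mark_ring","mark_cross","mark_bar","mark_square","gate","knob","console","objective_center","eyepiece_center","cleaner_center"):
        print(t,[(r["xy"],round(r["confidence"],2)) for r in finder.place_of(n,t)[:2]])
```

```text
top {'camera_matrix': array([[424.75470566,   0.        , 321.42576404],
       [  0.        , 424.75470566, 199.38335848],
       [  0.        ,   0.        ,   1.        ]]), 'D': array([-0.02478789,  0.        ,  0.        ,  0.        ,  0.        ]), 'position': array([ 0.36734261, -0.00787138,  1.14486581]), 'orientation': array([ 0.16588979, -0.15862725, -1.51036539])}
mark_ring [([357.9, 219.9], 0.57)]
mark_cross [([365.0, 185.2], 0.6)]
mark_bar [([399.5, 224.9], 0.46)]
mark_square [([398.9, 191.6], 0.68)]
gate []
knob [([380.6, 214.8], 0.47)]
console [([373.8, 210.3], 0.85)]
objective_center [([317.0, 187.0], 0.56)]
eyepiece_center [([439.8, 182.7], 0.5)]
cleaner_center [([469.2, 220.7], 0.76)]
```

View pics/scene0.png

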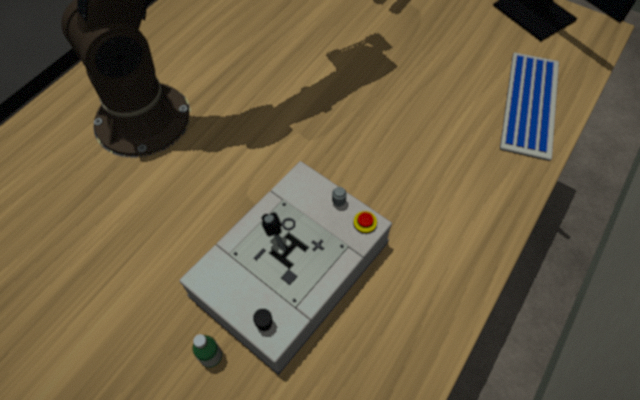

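View pics/top0.png

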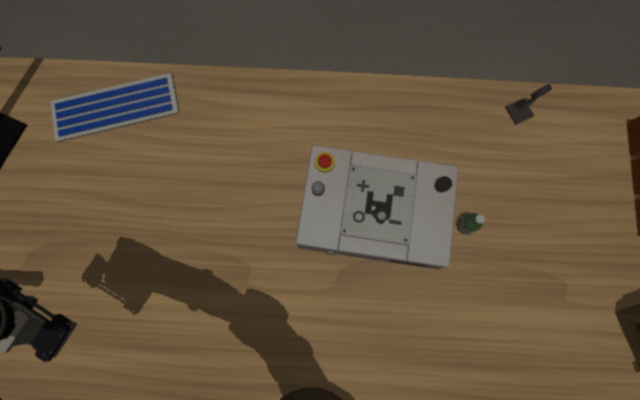

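View pics/scene0c.png

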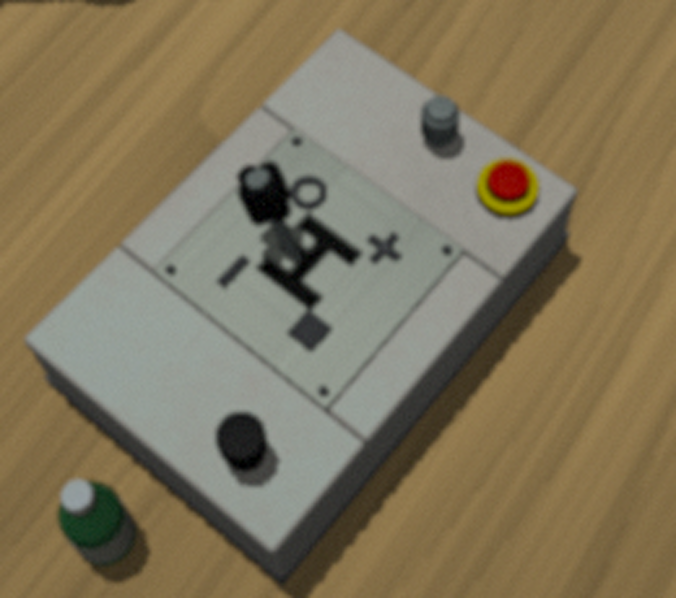

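The scene crop shows the ring at about (308,192), in the near-left slot: the stop button marks far left at (508,180), and the knob leans near. In the top view the ring is at (358,217), the stop button at (325,162) and the knob at about (381,215). Next I fit the console pose.

```bash
cat > h.py <<'E'
from cell import arm, optics, finder
import numpy as np, cv2
from scipy.spatial.transform import Rotation as R
from scipy.optimize import least_squares
def cal(n):
    c=optics.get_calibration(n); return c["camera_matrix"],c["D"],c["position"],R.from_rotvec(c["orientation"]).as_matrix()
def proj(n,P):
    K,D,p,Rm=cal(n); Rc=np.diag([1,-1,-1.])@Rm.T
    return cv2.projectPoints(np.atleast_2d(P).astype(float),cv2.Rodrigues(Rc)[0],-Rc@p,K,D)[0][:,0]
def unproj(n,uv,z):
    K,D,p,Rm=cal(n); q=cv2.undistortPoints(np.array([[uv]],float),K,D)[0,0]
    d=Rm@np.array([q[0],-q[1],-1]); return p+d*(z-p[2])/d[2]
def c2w(pose,P):
    x,y,a=pose; P=np.atleast_2d(P); c,s=np.cos(a),np.sin(a)
    return np.c_[x+c*P[:,0]-s*P[:,1], y+s*P[:,0]+c*P[:,1], P[:,2]]
def knobc(al,ac): return np.array([.15*np.sin(al),.15*np.cos(al)*np.sin(ac),.025+.15*np.cos(al)*np.cos(ac)])
E
python3 - <<'E'
from h import *
for n,pts in {"scene":{"ring":(288.3,224),"cross":(318,245),"bar":(260,254),"square":(289,277.5)},"top":{"ring":(358,217.5),"cross":(363.5,185.5),"bar":(395,222.5),"square":(399,191)}}.items():
    for k,v in pts.items(): print(n,k,unproj(n,v,.105).round(4))
im=cv2.imread("pics/top0.png"); cv2.imwrite("pics/top0c.png",cv2.resize(im[135:275,290:490],None,fx=4,fy=4,interpolation=cv2.INTER_CUBIC))
# mark candidates
m=least_squares(lambda p: np.concatenate([(unproj(n,uv,.105)-c2w(p,[[x,y,.105]])[0])[:2] for n,uv,x,y in
 [("scene",(288.3,224),-.04,.0455),("scene",(318,245),.04,.0455),("scene",(260,254),-.04,-.0455),("scene",(289,277.5),.04,-.0455),
 ("top",(358,217.5),-.04,.0455),("top",(363.5,185.5),.04,.0455),("top",(395,222.5),-.04,-.0455),("top",(399,191),.04,-.0455)]]),[.43,-.1,0])
print(m.x, (m.fun*1000).round(1))
for n in("scene","top"):
    o=cv2.imread(f"pics/{n}0.png"); f=3
    pts=[[sx*.13,sy*.19,.102] for sx in(-1,1) for sy in(-1,1)]+[[-.04,.0455,.106],[.04,.0455,.106],[-.04,-.0455,.106],[.04,-.0455,.106],[.085,.15,.12],[-.09,.085,.103],[0,.025,.103],[0,-.025,.103],knobc(-.25,0)]
    o=cv2.resize(o,None,fx=f,fy=f,interpolation=cv2.INTER_CUBIC)
    for u in proj(n,c2w(m.x,pts)): cv2.circle(o,tuple(int(v) for v in (u+.5)*f-.5),3,(0,0,255),-1)
    c=(int(o.shape[1]*.27),) 
    x0,y0=(175,150) if n=="scene" else (270,125)
    cv2.imwrite(f"pics/{n}1.png",o[y0*f:y0*f+600,x0*f:x0*f+720])
E
```

```text
scene ring [ 0.5514 -0.0896  0.105 ]
scene cross [ 0.6315 -0.0962  0.105 ]
scene bar [ 0.5431 -0.1789  0.105 ]
scene square [ 0.6228 -0.1884  0.105 ]
top ring [ 0.5459 -0.0901  0.105 ]
top cross [ 0.6283 -0.1009  0.105 ]
top bar [ 0.5383 -0.1821  0.105 ]
top square [ 0.6189 -0.1906  0.105 ]
[ 0.58503152 -0.13960227 -0.10028301] [ 1.6  0.7  2.2  2.1  2.4  2.   2.5  0.5 -3.9  0.3 -1.1 -2.6 -2.4 -1.2
 -1.3 -1.8]
```

View pics/scene1.png

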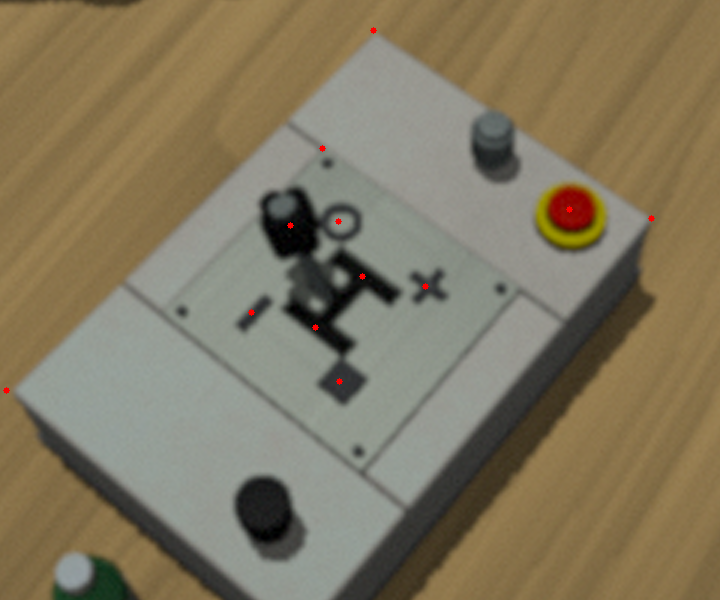

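View pics/top1.png

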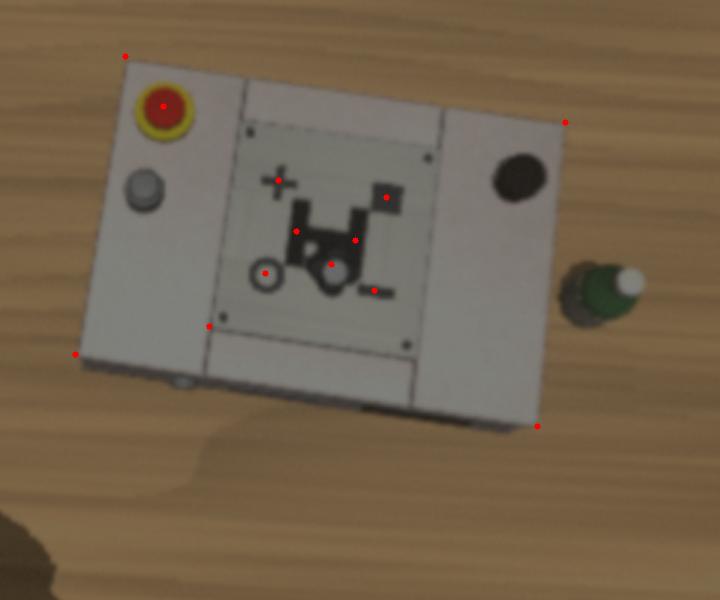

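```bash
cat >> h.py <<'E'
POSE=np.array([0.58503152,-0.13960227,-0.10028301])
def tool_delta(P,yaw_axis=None):
    """shift in mm in current tool axes to world TCP P"""
    s=arm.observe(); Rm=R.from_rotvec(s["ee_rot"]).as_matrix()
    return (Rm.T@(np.array(P)-s["position"])*1000).round(1)
E
python3 - <<'E'
from h import *
s=arm.observe(); Rm=R.from_rotvec(s["ee_rot"]).as_matrix(); print(Rm.round(3)); print(s["clock"])
# console frame axes wanted: tool x down, z along console +-x or +-y
a=POSE[2]
ex=np.array([np.cos(a),np.sin(a),0]); ey=np.array([-np.sin(a),np.cos(a),0]); d=np.array([0,0,-1.])
for nm,z in (("z=+ex",ex),("-ex",-ex),("ey",ey),("-ey",-ey)):
    T=np.c_[d,np.cross(z,d),z]; print(nm,np.degrees(R.from_matrix(Rm.T@T).as_rotvec()).round(1))
st=c2w(POSE,[[-.11,0,.25]])[0]; print(st,tool_delta(st))
for k in ("knob",):
  for n in("scene","top"): print(n,[unproj(n,r["xy"],.17).round(4) for r in finder.place_of(n,k)[:1]], c2w(POSE,knobc(-.25,0)))
E
```

```text
[[ 0.    -0.892  0.452]
 [ 0.     0.452  0.892]
 [-1.     0.     0.   ]]
1.1
z=+ex [68.9  0.  -0. ]
-ex [-111.1    0.     0. ]
ey [-21.1   0.   -0. ]
-ey [158.9  -0.   -0. ]
[ 0.47558417 -0.12858962  0.25      ] [ -23.3 -482.4 -524.8]
scene [array([ 0.5516, -0.1385,  0.17  ])] [[ 0.54810737 -0.13588694  0.17033686]]
top [array([ 0.5439, -0.1373,  0.17  ])] [[ 0.54810737 -0.13588694  0.17033686]]
```

Request:
send_rows --rows '[[[-3, -32, -34, 4.3, 0, 0, 0], [-6, -64, -68, 8.6, 0, 0, 0], [-9, -96, -102, 12.9, 0, 0, 0], [-12, -128, -136, 17.2, 0, 0, 0], [-15, -160, -170, 21.5, 0, 0, 0], [-18, -192, -204, 25.8, 0, 0, 0], [-21, -224, -238, 30, 0, 0, 0], [-24, -256, -272, 34.4, 0, 0, 0]]]'

```text
clock: 2.0
position: [0.3881, 0.1974, 0.2511]
ee_rot: [-0.39, 1.534, 0.391]
force: [0.9, 0.3, 0.8]
width: 0.354
```

```bash
cat > st.py <<'E'
from h import *
import sys
s=arm.observe(); Rm=R.from_rotvec(s["ee_rot"]).as_matrix(); a=POSE[2]
ex=np.array([np.cos(a),np.sin(a),0]); ey=np.array([-np.sin(a),np.cos(a),0]); d=np.array([0,0,-1.])
T=np.c_[d,ey,ex]
p=s["position"]-np.array([POSE[0],POSE[1],0]); print("t",s["clock"],"console xyz mm",(1000*np.array([p@ex,p@ey,p[2]])).round(1),"turn left",np.degrees(R.from_matrix(Rm.T@T).as_rotvec()).round(1),"w",round(s["width"],3),"F",s["force"].round(1))
if len(sys.argv)>3: print("delta tool",tool_delta(c2w(POSE,[[float(v)/1000 for v in sys.argv[1:4]]])[0]))
E
python3 st.py -110 0 250
```

```text
t 2.0 console xyz mm [-229.7  315.6  251.1] turn left [34.3  0.  -0. ] w 0.354 F [0.9 0.3 0.8]
delta tool [   0.9 -328.2  -79.1]
```

Request:
send_rows --rows '[[[0, -47, -11, 5, 0, 0, 0], [0, -94, -23, 10, 0, 0, 0], [0, -141, -34, 15, 0, 0, 0], [0, -188, -45, 20, 0, 0, 0], [0, -235, -57, 25, 0, 0, 0], [0, -282, -68, 30, 0, 0, 0], [0, -328, -79, 34.4, 0, 0, 0], [0, -328, -79, 34.4, 0, 0, 0]]]'

```text
clock: 2.8
position: [0.4768, -0.1332, 0.2514]
ee_rot: [0.084, 1.567, -0.089]
force: [0.4, -0.3, 0.4]
width: 0.003
```

```bash
python3 st.py -110 0 148
python3 - <<'E'
from h import *
im,d=optics.get_image("scene"); cv2.imwrite("pics/s2.png",cv2.resize(im[120:320,140:400,::-1],None,fx=3,fy=3,interpolation=cv2.INTER_CUBIC))
E
```

```text
t 2.8 console xyz mm [-108.3   -4.4  251.4] turn left [-0.6  0.1  0.2] w 0.003 F [ 0.4 -0.3  0.4]
delta tool [103.4   4.8  -2. ]
```

View pics/s2.png

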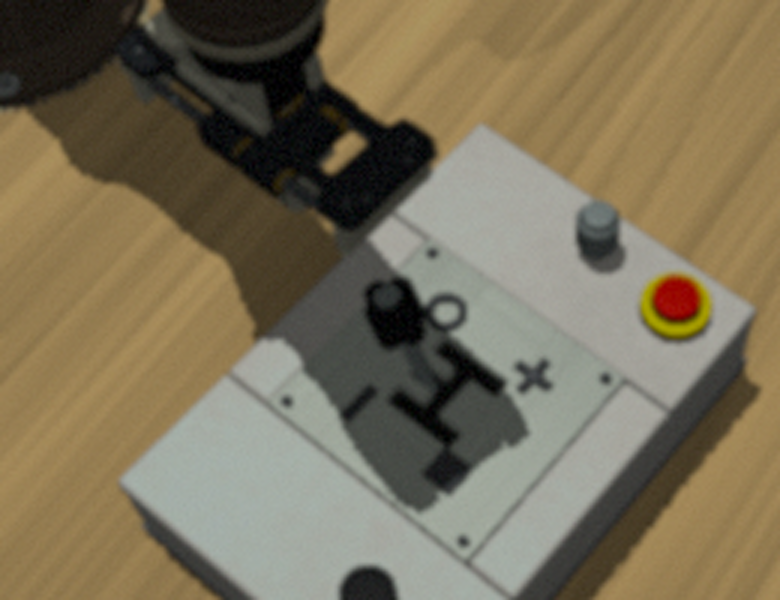

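The gripper is shut over the console's near edge, and the knob at (388,305) hasn't moved. I descend behind it.

Request:
send_rows --rows '[[[15, 3, -2, 0, 0, 0, 0], [30, 4, -2, 0, 0, 0, 0], [45, 4, -2, 0, 0, 0, 0], [60, 4, -2, 0, 0, 0, 0], [75, 4, -2, 0, 0, 0, 0], [90, 4, -2, 0, 0, 0, 0], [103, 4, -2, 0, 0, 0, 0], [103, 4, -2, 0, 0, 0, 0]]]'

```text
clock: 3.65
position: [0.4736, -0.1206, 0.1464]
ee_rot: [0.077, 1.572, -0.075]
force: [-0.0, -0.3, -0.2]
width: 0.003
```

```bash
python3 st.py -40 0 148
```

```text
t 3.65 console xyz mm [-112.8    7.7  146.4] turn left [ 0.2 -0.2 -0. ] w 0.003 F [-0.  -0.3 -0.2]
delta tool [-1.8 -8.  72.7]
```

Request:
send_rows --rows '[[[0, -7, 10, 0, 0, 0, 0], [0, -7, 20, 0, 0, 0, 0], [0, -7, 30, 0, 0, 0, 0], [0, -7, 40, 0, 0, 0, 0], [0, -7, 50, 0, 0, 0, 0], [0, -7, 60, 0, 0, 0, 0], [0, -7, 67, 0, 0, 0, 0], [0, -7, 67, 0, 0, 0, 0]]]'

```text
clock: 4.45
position: [0.5418, -0.1358, 0.1476]
ee_rot: [0.077, 1.569, -0.078]
force: [-0.0, -0.6, 0.7]
width: -0.001
```

```bash
python3 st.py -40 0 148
python3 - <<'E'
from h import *
im,d=optics.get_image("scene"); cv2.imwrite("pics/s3.png",cv2.resize(im[150:320,180:400,::-1],None,fx=3.5,fy=3.5,interpolation=cv2.INTER_CUBIC))
im,d=optics.get_image("top"); cv2.imwrite("pics/t3.png",cv2.resize(im[130:280,290:490,::-1],None,fx=3.5,fy=3.5,interpolation=cv2.INTER_CUBIC))
E
```

```text
t 4.45 console xyz mm [-43.3  -0.6 147.6] turn left [0.1 0.  0. ] w -0.001 F [-0.  -0.6  0.7]
delta tool [-0.4  0.6  3.3]
```

View pics/s3.png

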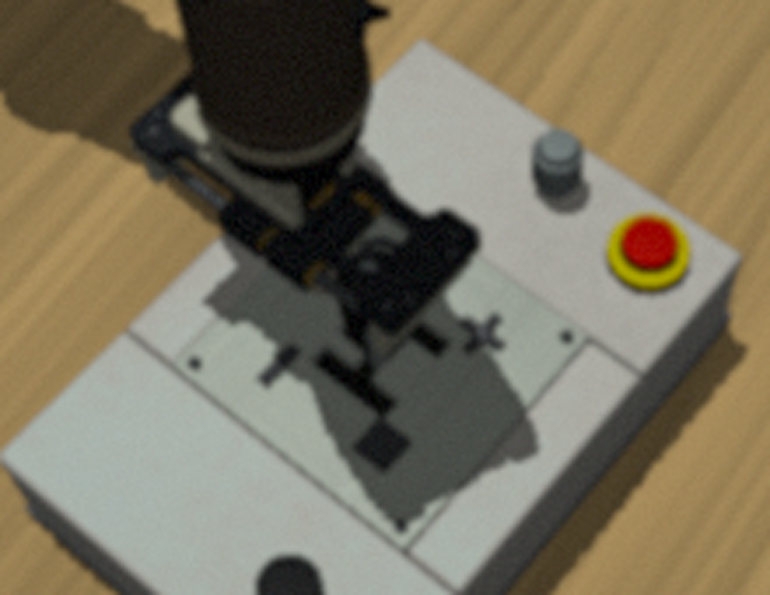

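View pics/t3.png

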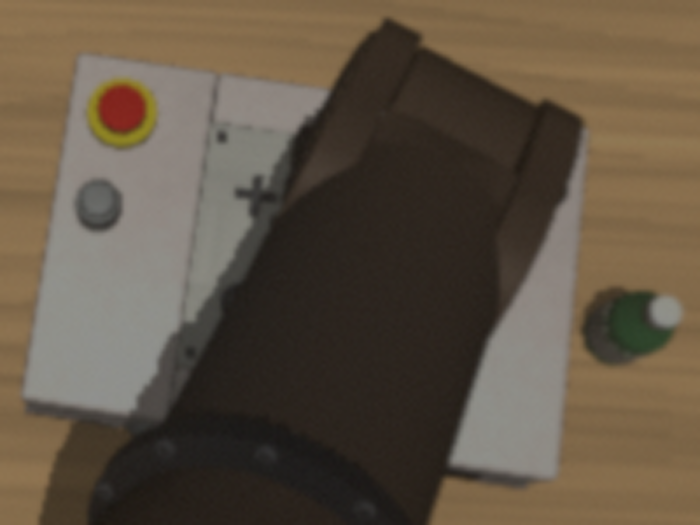

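The body hides the knob; the rod shows near (368,345), close to the cross-slot. I push on gently and read the force.

Request:
send_rows --rows '[[[0, 0, 1, 0, 0, 0, 0], [0, 0, 2, 0, 0, 0, 0], [0, 0, 3, 0, 0, 0, 0], [0, 0, 4, 0, 0, 0, 0], [0, 0, 4, 0, 0, 0, 0], [0, 0, 4, 0, 0, 0, 0], [0, 0, 4, 0, 0, 0, 0], [0, 0, 4, 0, 0, 0, 0]]]'

```text
clock: 5.35
position: [0.5446, -0.1361, 0.1477]
ee_rot: [0.078, 1.569, -0.078]
force: [-1.5, 0.8, 0.7]
width: 0.002
```

```bash
python3 st.py -110 0 148
```

```text
t 5.35 console xyz mm [-40.6  -0.6 147.7] turn left [ 0.1 -0.  -0. ] w 0.002 F [-1.5  0.8  0.7]
delta tool [ -0.3   0.7 -69.4]
```

Now back off and up to look at the lever, moving towards the right-hand side.

Request:
send_rows --rows '[[[0, 0, -15, 0, 0, 0, 0], [0, -5, -45, 0, 0, 0, 0], [0, -30, -80, 0, 0, 0, 0], [-10, -65, -110, 0, 0, 0, 0], [-30, -90, -140, 0, 0, 0, 0], [-50, -100, -160, 0, 0, 0, 0], [-50, -100, -160, 0, 0, 0, 0], [-50, -100, -160, 0, 0, 0, 0]]]'

```text
clock: 6.15
position: [0.3763, -0.2198, 0.1981]
ee_rot: [0.078, 1.567, -0.077]
force: [0.5, -0.1, -0.8]
width: 0.007
```

```bash
python3 st.py 0 -75 148
cat > look.py <<'E'
from h import *
import sys
t=sys.argv[1]; al,ac=map(float,sys.argv[2:4])
for n,(x0,y0) in {"scene":(225,180),"top":(330,150)}.items():
    im,d=optics.get_image(n); f=5
    o=cv2.resize(im[:,:,::-1].copy(),None,fx=f,fy=f,interpolation=cv2.INTER_CUBIC)
    k=knobc(al,ac); ax=(k-[0,0,.025])/.15
    for P,c in ((k+.018*ax,(0,255,0)),(k-.018*ax,(0,0,255))):
        u=proj(n,c2w(POSE,P[None]))[0]; cv2.circle(o,tuple(int(v) for v in (u+.5)*f-.5),4,c,-1)
    cv2.imwrite(f"pics/{n}_{t}.png",o[y0*f:(y0+110)*f,x0*f:(x0+120)*f])
E
python3 look.py a 0 0
```

```text
t 6.15 console xyz mm [-199.7 -100.7  198.1] turn left [ 0.1  0.1 -0. ] w 0.007 F [ 0.5 -0.1 -0.8]
delta tool [ 50.6  25.4 199.6]
```

View pics/scene_a.png

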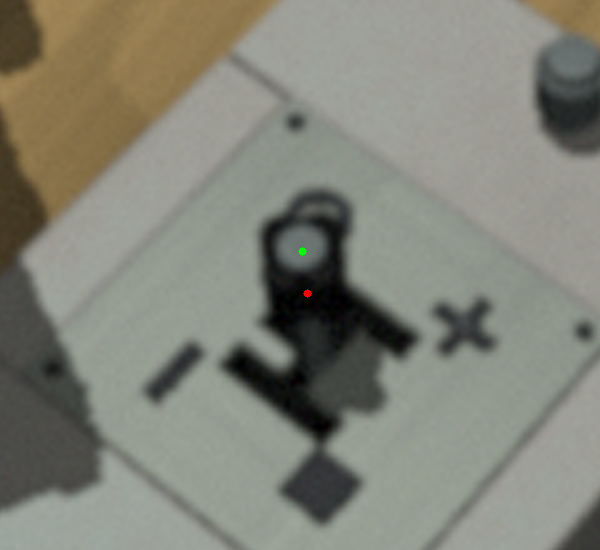

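View pics/top_a.png

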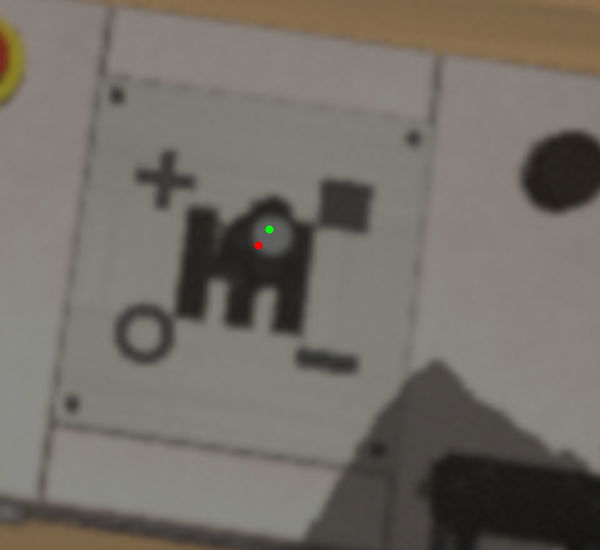

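The lever looks upright in both views, though about 2–4 mm on the near side, at the edge of the play. I'll nudge it a little further so it can't catch on the land.

Request:
send_rows --rows '[[[15, 30, 25, 0, 0, 0, 0], [35, 65, 50, 0, 0, 0, 0], [50, 90, 75, 0, 0, 0, 0], [50, 101, 95, 0, 0, 0, 0], [50, 101, 115, 0, 0, 0, 0], [50, 101, 135, 0, 0, 0, 0], [50, 101, 150, 0, 0, 0, 0], [50, 101, 158, 0, 0, 0, 0]]]'

```text
clock: 7.05
position: [0.5442, -0.1339, 0.1463]
ee_rot: [0.076, 1.571, -0.076]
force: [-0.6, 1.4, 0.4]
width: 0.006
```

Request:
send_rows --rows '[[[0, 0, 1, 0, 0, 0, 0], [0, 0, 2, 0, 0, 0, 0], [0, 0, 3, 0, 0, 0, 0], [0, 0, 4, 0, 0, 0, 0], [0, 0, 5, 0, 0, 0, 0], [0, 0, 5, 0, 0, 0, 0], [0, 0, 5, 0, 0, 0, 0], [0, 0, 5, 0, 0, 0, 0]]]'

```text
clock: 7.85
position: [0.5477, -0.1354, 0.1478]
ee_rot: [0.078, 1.569, -0.078]
force: [-1.3, 1.3, 0.0]
width: 0.0
```

```bash
python3 st.py 0 -75 148
```

```text
t 7.85 console xyz mm [-37.6   0.4 147.8] turn left [ 0.1  0.  -0. ] w 0.0 F [-1.3  1.3  0. ]
delta tool [ -0.2 -75.5  37.5]
```

Request:
send_rows --rows '[[[0, 0, -12, 0, 0, 0, 0], [0, -5, -30, 0, 0, 0, 0], [0, -30, -35, 0, 0, 0, 0], [0, -60, -25, 0, 0, 0, 0], [0, -75, -5, 0, 0, 0, 0], [0, -75, 20, 0, 0, 0, 0], [0, -75, 37, 0, 0, 0, 0], [0, -75, 37, 0, 0, 0, 0]]]'

```text
clock: 8.65
position: [0.5787, -0.2137, 0.1477]
ee_rot: [0.076, 1.568, -0.077]
force: [0.9, -0.5, -0.5]
width: 0.002
```

```bash
python3 st.py 0 15 148;python3 look.py b 0 0
```

```text
t 8.65 console xyz mm [  1.1 -74.4 147.7] turn left [0.1 0.1 0. ] w 0.002 F [ 0.9 -0.5 -0.5]
delta tool [-0.3 89.4 -0.9]
```

View pics/scene_b.png

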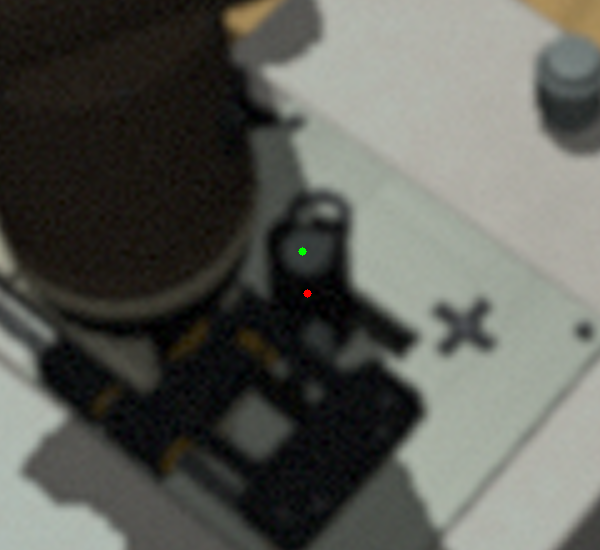

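The knob cap, now at (307,250), is slightly further forward, so it's centred in the cross-slot. Now I push left.

Request:
send_rows --rows '[[[0, 15, -1, 0, 0, 0, 0], [0, 30, -1, 0, 0, 0, 0], [0, 40, -1, 0, 0, 0, 0], [0, 50, -1, 0, 0, 0, 0], [0, 60, -1, 0, 0, 0, 0], [0, 70, -1, 0, 0, 0, 0], [0, 78, -1, 0, 0, 0, 0], [0, 80, -1, 0, 0, 0, 0]]]'

```text
clock: 9.55
position: [0.5842, -0.1324, 0.1474]
ee_rot: [0.077, 1.57, -0.076]
force: [0.6, -1.6, -0.8]
width: 0.007
```

Request:
send_rows --rows '[[[0, 1, 0, 0, 0, 0, 0], [0, 2, 0, 0, 0, 0, 0], [0, 3, 0, 0, 0, 0, 0], [0, 4, 0, 0, 0, 0, 0], [0, 5, 0, 0, 0, 0, 0], [0, 6, 0, 0, 0, 0, 0], [0, 6, 0, 0, 0, 0, 0], [0, 6, 0, 0, 0, 0, 0]]]'

```text
clock: 10.35
position: [0.5846, -0.128, 0.1477]
ee_rot: [0.078, 1.569, -0.078]
force: [-0.5, -1.3, -0.7]
width: 0.002
```

```bash
python3 st.py 0 15 148;python3 look.py c 0 0.32
```

```text
t 10.35 console xyz mm [ -1.6  11.5 147.7] turn left [ 0.1 -0.  -0. ] w 0.002 F [-0.5 -1.3 -0.7]
delta tool [-0.3  3.5  1.6]
```

View pics/scene_c.png

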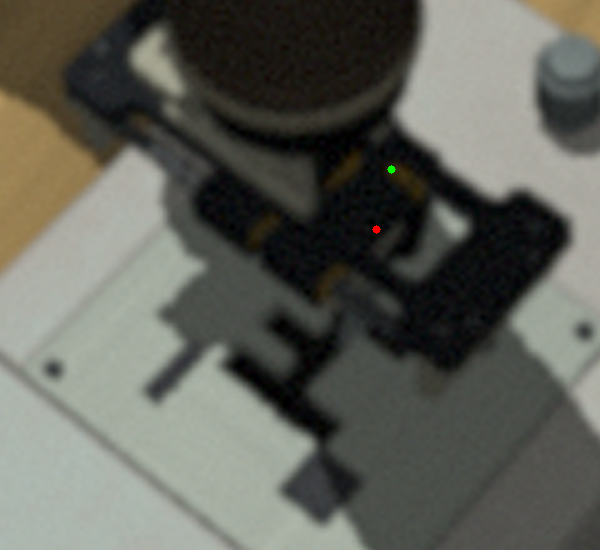

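Request:
send_rows --rows '[[[0, 1, 0, 0, 0, 0, 0], [0, 2, 0, 0, 0, 0, 0], [0, 3, 0, 0, 0, 0, 0], [0, 4, 0, 0, 0, 0, 0], [0, 4, 0, 0, 0, 0, 0], [0, 4, 0, 0, 0, 0, 0], [0, 4, 0, 0, 0, 0, 0], [0, 4, 0, 0, 0, 0, 0]]]'

```text
clock: 11.25
position: [0.585, -0.1243, 0.1477]
ee_rot: [0.078, 1.569, -0.078]
force: [-0.9, -2.9, -1.7]
width: 0.005
```

```bash
python3 st.py 0 15 148
```

```text
t 11.25 console xyz mm [ -1.6  15.2 147.7] turn left [ 0.1 -0.   0. ] w 0.005 F [-0.9 -2.9 -1.7]
delta tool [-0.3 -0.2  1.6]
```

Request:
send_rows --rows '[[[0, -12, 0, 0, 0, 0, 0], [0, -35, 0, 0, 0, 0, 0], [-15, -55, 5, 0, 0, 0, 0], [-50, -65, 10, 0, 0, 0, 0], [-90, -70, 10, 0, 0, 0, 0], [-105, -80, 10, 0, 0, 0, 0], [-105, -90, 10, 0, 0, 0, 0], [-105, -90, 10, 0, 0, 0, 0]]]'

```text
clock: 12.05
position: [0.5854, -0.2164, 0.2526]
ee_rot: [0.079, 1.569, -0.079]
force: [0.9, -0.5, -1.0]
width: 0.008
```

```bash
python3 st.py 80 45 250;python3 look.py d 0 0.32
```

```text
t 12.05 console xyz mm [  8.1 -76.4 252.6] turn left [-0.  0.  0.] w 0.008 F [ 0.9 -0.5 -1. ]
delta tool [  2.5 121.5  71.8]
```

View pics/scene_d.png

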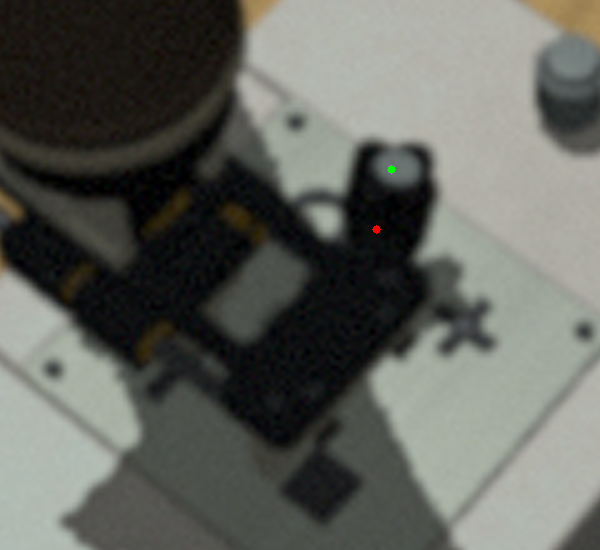

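View pics/top_d.png

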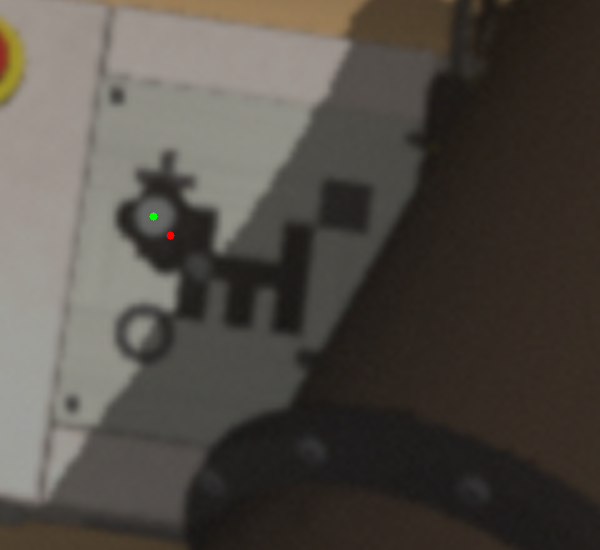

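Both views show the lever fully in the left column: the cap is at (397,167) in the scene view and (155,217) in the top view, matching the 0.32 prediction. Next I go over to the far side.

Request:
send_rows --rows '[[[0, 20, 25, 0, 0, 0, 0], [0, 50, 45, 0, 0, 0, 0], [0, 85, 60, 0, 0, 0, 0], [0, 110, 72, 0, 0, 0, 0], [0, 121, 76, 0, 0, 0, 0], [15, 121, 77, 0, 0, 0, 0], [35, 121, 77, 0, 0, 0, 0], [50, 121, 77, 0, 0, 0, 0]]]'

```text
clock: 12.95
position: [0.6729, -0.1038, 0.2004]
ee_rot: [0.079, 1.572, -0.08]
force: [-0.0, 0.2, -1.0]
width: 0.002
```

```bash
python3 st.py 75 45 146;python3 look.py e 0 0.32
```

```text
t 12.95 console xyz mm [ 83.8  44.4 200.4] turn left [-0.1 -0.1  0.1] w 0.002 F [-0.   0.2 -1. ]
delta tool [54.4  0.7 -8.7]
```

View pics/scene_e.png

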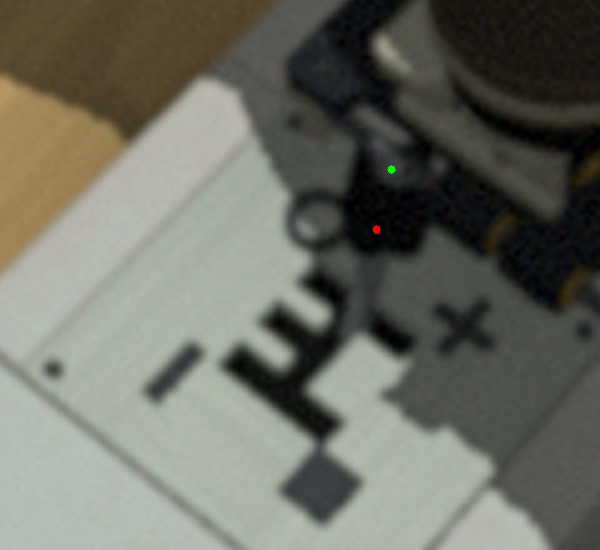

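Request:
send_rows --rows '[[[15, 0, -3, 0, 0, 0, 0], [30, -1, -8, 0, 0, 0, 0], [45, -2, -8, 0, 0, 0, 0], [58, -2, -10, 0, 0, 0, 0], [58, -2, -20, 0, 0, 0, 0], [58, -2, -30, 0, 0, 0, 0], [58, -2, -40, 0, 0, 0, 0], [58, -2, -50, 0, 0, 0, 0]]]'

```text
clock: 13.85
position: [0.6243, -0.0989, 0.1457]
ee_rot: [0.078, 1.568, -0.078]
force: [1.7, -0.4, 1.6]
width: 0.003
```

```bash
python3 st.py 3 42 142
```

```text
t 13.85 console xyz mm [ 35.   44.5 145.7] turn left [ 0.1  0.1 -0. ] w 0.003 F [ 1.7 -0.4  1.6]
delta tool [  3.6  -2.4 -32. ]
```

Request:
send_rows --rows '[[[3, 0, -5, 0, 0, 0, 0], [3, 0, -11, 0, 0, 0, 0], [3, 0, -17, 0, 0, 0, 0], [3, 0, -22, 0, 0, 0, 0], [3, 0, -26, 0, 0, 0, 0], [3, 0, -29, 0, 0, 0, 0], [3, 0, -30, 0, 0, 0, 0], [3, 0, -30, 0, 0, 0, 0]]]'

```text
clock: 14.65
position: [0.5947, -0.0959, 0.1416]
ee_rot: [0.078, 1.57, -0.078]
force: [0.9, -1.0, 1.2]
width: 0.002
```

```bash
python3 st.py 3 42 142; python3 look.py f -.27 0.32
```

```text
t 14.65 console xyz mm [  5.2  44.5 141.6] turn left [ 0.1 -0.  -0. ] w 0.002 F [ 0.9 -1.   1.2]
delta tool [-0.4 -2.4 -2.2]
```

View pics/scene_f.png

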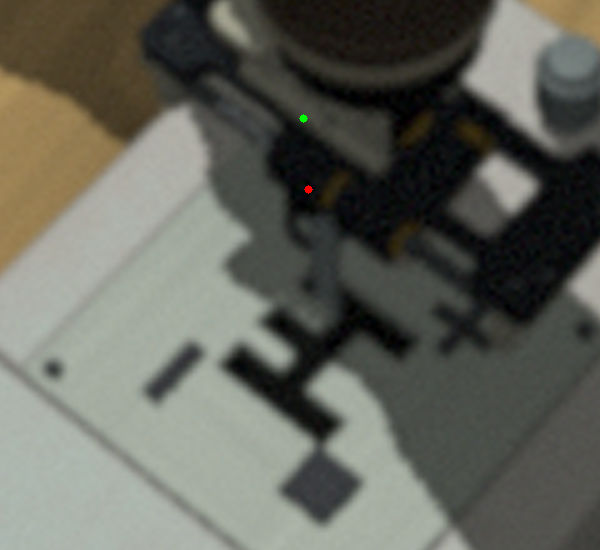

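The lever is nearly home in the ring's slot. I push on slowly to the end stop.

Request:
send_rows --rows '[[[0, 0, -1, 0, 0, 0, 0], [0, 0, -2, 0, 0, 0, 0], [0, 0, -3, 0, 0, 0, 0], [0, 0, -4, 0, 0, 0, 0], [0, 0, -5, 0, 0, 0, 0], [0, 0, -5, 0, 0, 0, 0], [0, 0, -5, 0, 0, 0, 0], [0, 0, -5, 0, 0, 0, 0]]]'

```text
clock: 15.55
position: [0.5898, -0.0954, 0.1417]
ee_rot: [0.078, 1.57, -0.078]
force: [1.2, -0.2, -0.5]
width: 0.006
```

```bash
python3 st.py 3 42 142
```

```text
t 15.55 console xyz mm [  0.3  44.5 141.7] turn left [ 0.1 -0.  -0. ] w 0.006 F [ 1.2 -0.2 -0.5]
delta tool [-0.3 -2.5  2.7]
```

Force is still only friction-level, so I go a bit further.

Request:
send_rows --rows '[[[0, 0, -1, 0, 0, 0, 0], [0, 0, -2, 0, 0, 0, 0], [0, 0, -3, 0, 0, 0, 0], [0, 0, -4, 0, 0, 0, 0], [0, 0, -4, 0, 0, 0, 0], [0, 0, -4, 0, 0, 0, 0], [0, 0, -4, 0, 0, 0, 0], [0, 0, -4, 0, 0, 0, 0]]]'

```text
clock: 16.35
position: [0.5861, -0.095, 0.1418]
ee_rot: [0.078, 1.569, -0.078]
force: [3.4, -0.3, -0.1]
width: 0.004
```

```bash
python3 st.py 3 42 142
```

```text
t 16.35 console xyz mm [ -3.4  44.5 141.8] turn left [ 0.1  0.  -0. ] w 0.004 F [ 3.4 -0.3 -0.1]
delta tool [-0.2 -2.5  6.4]
```

Request:
send_rows --rows '[[[0, 0, 15, 0, 0, 0, 0], [0, 0, 45, 0, 0, 0, 0], [-15, 0, 75, 0, 0, 0, 0], [-60, 0, 85, 0, 0, 0, 0], [-110, -5, 85, 0, 0, 0, 0], [-120, -50, 80, 0, 0, 0, 0], [-120, -98, 70, 0, 0, 0, 0], [-120, -145, 60, 0, 0, 0, 0]]]'

```text
clock: 17.15
position: [0.6302, -0.2463, 0.2621]
ee_rot: [0.077, 1.57, -0.077]
force: [0.2, 0.3, -0.7]
width: 0.004
```

```bash
python3 st.py 3 42 142; python3 look.py g -.27 0.32; python3 -c "
from h import *
for n in ('scene','top'):
    for t in ('knob','mark_ring','objective_center','eyepiece_center','cleaner_center'): print(n,t,[(r['xy'],round(r['confidence'],2)) for r in finder.place_of(n,t)[:1]])
"
```

```text
t 17.15 console xyz mm [  55.6 -101.6  262.1] turn left [ 0.1 -0.  -0. ] w 0.004 F [ 0.2  0.3 -0.7]
delta tool [120.1 143.7 -52.2]
scene knob [([287.8, 211.1], 0.85)]
scene mark_ring [([287.9, 222.0], 0.5)]
scene objective_center [([339.5, 197.0], 0.58)]
scene eyepiece_center [([264.1, 320.6], 0.88)]
scene cleaner_center [([204.2, 351.4], 0.95)]
top knob [([361.3, 212.0], 0.81)]
top mark_ring []
top objective_center [([316.9, 183.5], 0.61)]
top eyepiece_center []
top cleaner_center []
```

View pics/scene_g.png

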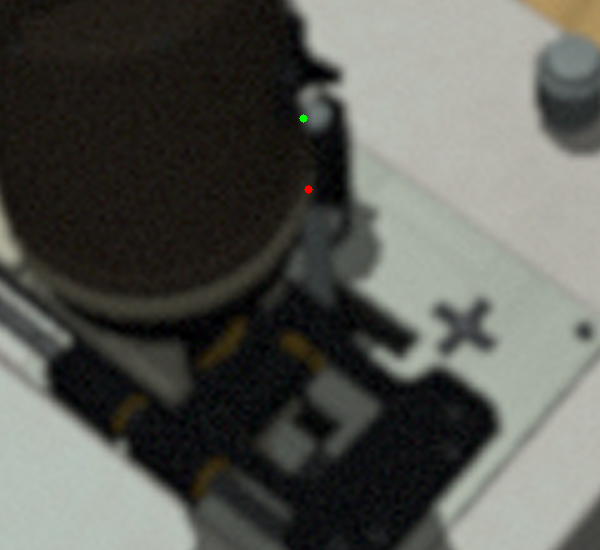

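View pics/top_g.png

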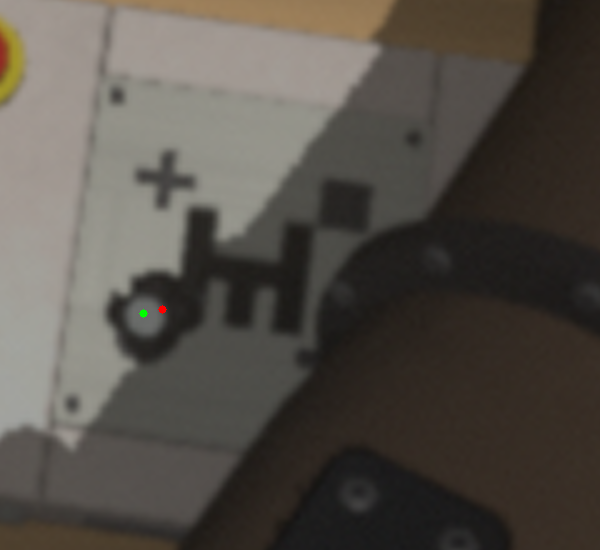

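The top view shows the knob over the ring, with the cap at (146,314) against (143,313) predicted. The arm partly hides the scene view, so I retreat for a clean check.

Request:
send_rows --rows '[[[-5, 0, -35, 0, 0, 0, 0], [-5, 0, -70, 0, 0, 0, 0], [-5, 0, -105, 0, 0, 0, 0], [-5, 0, -140, 0, 0, 0, 0], [-5, 0, -175, 0, 0, 0, 0], [-5, -5, -210, 0, 0, 0, 0], [-5, -10, -240, 0, 0, 0, 0], [-5, -10, -245, 0, 0, 0, 0]]]'

```text
clock: 18.55
position: [0.3833, -0.2314, 0.2669]
ee_rot: [0.081, 1.569, -0.078]
force: [0.7, -0.3, -0.4]
width: 0.002
```

```bash
python3 st.py 3 42 142; python3 look.py h -.27 0.32; python3 -c "
from h import *
im,d=optics.get_image('scene'); cv2.imwrite('pics/full.png',im[:,:,::-1])
for n in ('scene','top'):
    for t in ('knob','mark_ring','objective_center','eyepiece_center','cleaner_center'): print(n,t,[(r['xy'],round(r['confidence'],2)) for r in finder.place_of(n,t)[:1]])
print(proj('scene',c2w(POSE,knobc(-.27,.32)[None])),proj('top',c2w(POSE,knobc(-.27,.32)[None])))
"
```

```text
t 18.55 console xyz mm [-191.5 -111.5  266.9] turn left [-0.1 -0.  -0.1] w 0.002 F [ 0.7 -0.3 -0.4]
delta tool [125.1 153.5 194.4]
scene knob [([286.6, 211.9], 0.76)]
scene mark_ring [([288.7, 222.7], 0.55)]
scene objective_center [([288.3, 209.4], 0.74)]
scene eyepiece_center [([263.0, 319.4], 0.91)]
scene cleaner_center [([204.5, 350.0], 0.59)]
top knob [([362.9, 211.6], 0.68)]
top mark_ring []
top objective_center [([316.9, 187.6], 0.51)]
top eyepiece_center [([441.5, 188.2], 0.46)]
top cleaner_center [([470.4, 222.9], 0.97)]
[[285.89390846 210.54102177]] [[360.25879301 211.85130922]]
```

View pics/scene_h.png

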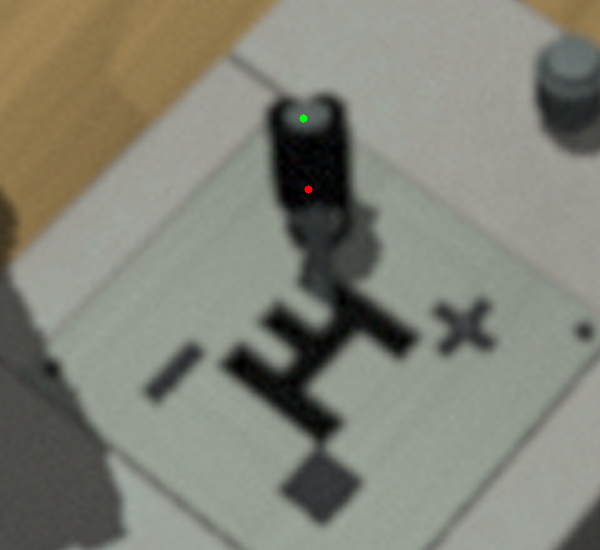

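View pics/top_h.png

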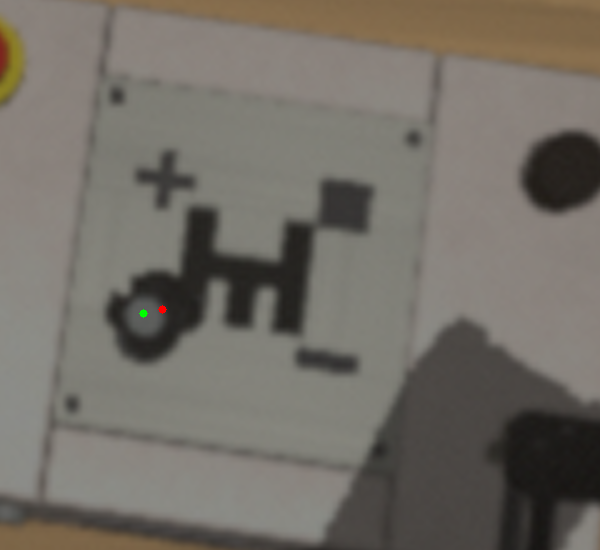

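View pics/full.png

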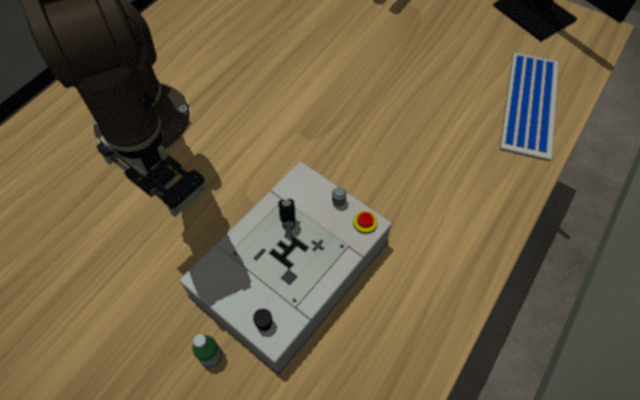

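Both views match the fully home prediction to within about 1 px (roughly 2 mm). The loose objects and the button haven't moved, and the arm is clear.

```bash
python3 -c "
from cell import arm
print(arm.sign_off())"
```

```text
the job is handed in; nothing more can be done
None
```

The lever is fully home in the ring's slot, the near-left one, and the job is handed in at about 18.6 s of the 64 s. With the fingers shut I pushed it out of park into the cross-slot, left to the end stop, then back into the slot. No other marked slot was entered.

- **Lever position:** In both camera views the knob cap lies within about 1 px (roughly 2 mm) of where it should be when fully home. The push force rose to 3.4 N at the end, which fits the end stop.
- **Surroundings:** The lens parts, bottle and stop button look unmoved in the last pictures. The arm is clear, with about zero force on the tool.
- **Checks that disagreed:**
    - The two cameras differ by about 4 mm in console x, so I used the average.
    - After the first push the lever sat at the near edge of the cross-slot play, so I nudged it on before pushing left.
    - In the last check the network did not find the ring in the top view, because the knob covers it.
    - In the scene view it mistook the knob for the objective; the picture shows the objective where it was.

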